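# Nudge a stray brick piece onto the sample sheet and start the scan

## Robot

A 6-joint arm with a two-finger parallel gripper is mounted at the origin on the work surface. World frame = base frame: x ahead of the robot, y to its left, z up, the work surface at z = 0. Lengths are in mm, angles in rad, forces in N, time in s.
With the tool pointing down it reaches from about 275 to 1000 mm from the base axis. Payload 8.4 kg.
Tool frame: the origin (TCP) lies between the finger pads; the fingertips stand r.finger_overhang ahead of it and the grasp point (between the pads) is the TCP (r.finger_overhang is the distance from the TCP to the fingertips, in mm); z points along the fingers, y is the line along which they close (so a half turn about z gives the same grasp; the last joint's range is limited). The gripper opens to 85 mm and grips with 20 to 120 N. Pads are 22 mm wide; open, the fingers measure 114 mm over their backs; the gripper's body (76 mm by 85 mm) begins 54 mm behind the grasp point. The pads swing forward as they close: fully open they stand 13 mm farther back than shut.
Start: joints at [-0.002, 0.353, 1.633, -0, 1.155, -0.002], TCP at [625.002, -0, 250.281] pointing down, gripper open.
Joint ranges: [-2.63, 2.63], [-0.92, 2.1], [0.06, 2.66], [-1.3, 4.44], [0, 2.69], [-3.02, 3.02]. Speed limits (rad/s): [2.22, 2.22, 2.79, 3.14, 3.14, 3.14].

## Interface

Orientations are given as [roll, pitch, yaw] about the fixed x, y, z axes, in that order (R = Rz(yaw) Ry(pitch) Rx(roll)).
In Python, from rig import r, cams, sign_off gives the robot as it stands.
- The arm moves only by the shell command python3 -m crank 'ROWS' [FORCE]. ROWS is JSON, a list of rows, each a list of 7 numbers: the shift along the tool's x, y, z in m, then the turn, a rotation vector about the tool's x, y, z in rad, then the closure, from 0 (fully open) to 1 (shut). In form: [[dx, dy, dz, ax, ay, az, gripper], ...]. A call has 1 to 5 rows; each row is the pose to reach, as a shift and turn from the pose commanded when the call began, along the tool's axes at that moment; what a row does not reach only later rows make up. A row lasts 1/10 s, in which the tool goes at most 50 mm and 8.59 degrees, less where a joint would pass 70% of its speed; a pose out of reach is approached as far as the arm can. A call with a gripper value outside its range is refused whole. The fingers move at their own pace and stop on an object; FORCE is the grip in N (left out, the last holds). Time passes only in rows, so rows that repeat a pose let the fingers close. It gives the time, the measured TCP pose, the force, the opening and the grip force at its end, in the units of the state.
- r.sense(): the state, without advancing time (a new reading comes with each control period).
- cams.grab_frame(name): name is "scene" or "side" or "wrist"; returns a dict with "image" (480x640x3 uint8, red, green, blue), "fx", "fy", "cx", "cy" (pixels), "position" and "orientation" of the camera in the world. Camera axes: x right, y down, z forward; pixel columns grow to the right and rows downward; lengths in mm; the calibration is good to about 2 mm. A picture is of the moment at which its call begins. There is no depth.
- sign_off(): hands the job in; it is judged then, once.
The state is a dict: "clock": time; "qpos": joint angles; "qvel": joint speeds; "joint_efforts": joint torques, N m; "eef_pos": TCP position; "tcp_rot": TCP orientation; "contact_force": force on the tool from outside, world axes, zero at the start; "wrist_torque": the same for the moment, N m; "opening": opening from 0.0 (shut) to 1.0 (fully open); "grasp_force": force on a finger pad.
Only numpy, scipy, OpenCV 4.12 (cv2) and the standard library are available. Lean on these libraries where they do the work, as an engineer would, in place of code of your own. Each camera call takes 0.05 s, during which the arm holds its last target. There are 200 camera calls.

## Task

The red brick piece on the conveyor lies partly off the grey sample sheet: without picking it up, nudge it gently with the fingertips until all of it lies flat on the sheet, leaving the other three pieces where they are. Then press the green start button on the control station gently all the way down with the fingertips, let it spring back and withdraw; do not touch the red stop button, the red emergency-stop mushroom or the station itself.

Things in the scene. Friction and masses are not known exactly. Their poses are not given: they have to be found in the camera images.
- belt_mid (a point): Middle of the top of a fixed conveyor belt, which runs along world y across the bench in front of the robot. The flat black belt is 320 mm wide, from x = 0.49 to x = 0.81 m, its top 80 mm above the bench (z = 0.08), and stands still throughout; its aluminium side rails (21 mm wide) lie 6 mm lower.
- sheet: Thin mid-grey rectangular sample sheet on the black belt, 220 mm along its own x by 360 mm along its own y, flush with the belt (no step at its edges) and fixed. Origin at its centre at belt height; x points away from the robot (turned by at most 0.08 rad), y to the left. Its edge towards the robot lies at x = -110 mm in its frame.
- brick_mid (a point): Centre (half-way up, 11 mm above the belt) of the brick piece: a loose red four-sided broken slab, about 60 by 70 mm and 20 to 22 mm thick, 0.1 to 0.2 kg, lying flat across the edge of the sheet nearest the robot, turned up to 0.4 rad from the sheet. Its corners, at its underside, are brick_a to brick_d; its sides are nearly upright. It slides on the belt under about 1 to 2 N.
- brick_a (a point): Corner of the brick piece's underside at (-30, -36) mm from its centre in its own frame (the side towards the robot, right).
- brick_b (a point): Corner of the brick piece's underside at (-24, +34) mm (the side towards the robot, left).
- brick_c (a point): Corner of the brick piece's underside at (+32, +18) mm (the far side, left).
- brick_d (a point): Corner of the brick piece's underside at (+18, -32) mm (the far side, right).
- tile: Loose white glazed tile shard, about 62 by 62 mm, 13 mm thick, lying on the sheet. To be left alone. Origin at the middle of its underside.
- concrete: Loose grey concrete lump, about 65 by 60 mm, up to 34 mm high, lying on the sheet. To be left alone. Origin at the middle of its underside.
- stone: Loose light brown stone lump, about 68 by 54 mm, up to 26 mm high, lying on the sheet. To be left alone. Origin at the middle of its underside.
- station: Desk control station fixed on the bench between robot and conveyor, left or right of the middle: a grey box with a light lid, 80 mm (its x) by 190 mm (its y) by 62 mm high, with three heads in a row along its y in the lid. Origin at the middle of its underside. The emergency-stop head sits at y = +58 mm, the green and the red push button at y = -62 mm and y = -10 mm, in either order.
- start_base: Steel bezel ring of the green start button, 30 mm in diameter and 9 mm high, on the station's lid; it carries the green cap. Origin at the middle of its underside, 62 mm above the bench.
- start_top (a point): Centre of the top face of the green start button's cap, which is 23.6 mm in diameter and stands 8 mm above its bezel, 79 mm above the bench when up. It moves down with the cap.
- start (a joint): Travel of the green start button: 0 up, 0.0055 m fully down (the cap then still stands 2.5 mm above its bezel). A spring needs 1.5 N to start it moving and 5 N to bring it fully down, and returns it when let go.
- stop_base: Steel bezel ring of the red stop button, the same size as that of the green one, with its red cap. Not to be touched. Origin at the middle of its underside.
- stop (a joint): Travel of the red stop button: 0 up, 0.0055 m down. It must stay up.
- estop (a joint): Travel of the emergency-stop mushroom, a red head 40 mm in diameter on a yellow disc, its top 92 mm above the bench: 0 up, 0.004 m down. It must stay up.
- tray: White open sample tray, 105 by 170 mm, 30 mm high, with pieces in it, fixed on the bench on the side where the station is not. Nothing to do there. Origin at the middle of its underside.
- brick: The same brick piece: origin at the middle of its underside (on the belt), x away from the robot and y to the left when square to the sheet, z up.
Things that resemble listed ones, but are neither listed nor needed, are in the scene too. Of the things like the brick, leave any that is blue, orange or yellow; of the rest the smaller one is meant.

How it is judged (in metres and radians):
On the way, in this order (a step that is already met when the one before it is completed fails the run):
1. the whole brick piece lies on the sheet and rests there (x of brick_a in the frame of sheet between -0.112 and 0.112 m and y of brick_a in the frame of sheet between -0.182 and 0.182 m and x of brick_b in the frame of sheet between -0.112 and 0.112 m and y of brick_b in the frame of sheet between -0.182 and 0.182 m and x of brick_c in the frame of sheet between -0.112 and 0.112 m and y of brick_c in the frame of sheet between -0.182 and 0.182 m and x of brick_d in the frame of sheet between -0.112 and 0.112 m and y of brick_d in the frame of sheet between -0.182 and 0.182 m and angle between brick_mid's own z axis and vertical below 0.05 rad and height (world z) of brick_mid below 0.094 m and linear speed of brick below 0.01 m/s), for 0.2 s.
2. the green start button is pressed all the way down by the fingertips (value of joint start above 0.0045 m and contact force between the fingers and start_base above 0.5 N), for 0.1 s.
3. the green start button has sprung back up (value of joint start below 0.001 m), for 0.1 s.
At the end, for the whole second after the job is handed in: All four corners of the brick piece lie on the sheet (within 2 mm), it is flat and at rest; the green start button has been pressed at least 4.5 mm down after that and is up again; stop and emergency stop are up; the other three pieces are within 6 mm of where they lay (all of step 1 and value of joint each of start, stop, estop below 0.001 m and distance of each of tile, concrete, stone from where it was at the start of the episode below 0.006 m); the robot touches nothing.
It fails at once if the brick piece is lifted off the belt (more than 8 mm) or tipped (more than about 14 degrees) (height (world z) of brick_mid above 0.099 m or angle between brick_mid's own z axis and vertical above 0.25 rad).
It fails at once if one of the other three pieces is moved by more than 6 mm (distance of any of tile, concrete, stone from where it was at the start of the episode above 0.006 m).
It fails at once if the start button is pressed while the brick piece is not wholly on the sheet (value of joint start above 0.002 m and not (x of brick_a in the frame of sheet between -0.114 and 0.114 m and y of brick_a in the frame of sheet between -0.184 and 0.184 m and x of brick_b in the frame of sheet between -0.114 and 0.114 m and y of brick_b in the frame of sheet between -0.184 and 0.184 m and x of brick_c in the frame of sheet between -0.114 and 0.114 m and y of brick_c in the frame of sheet between -0.184 and 0.184 m and x of brick_d in the frame of sheet between -0.114 and 0.114 m and y of brick_d in the frame of sheet between -0.184 and 0.184 m)).
It fails at once if the stop button or the emergency stop is pressed (more than 1 mm), or the robot touches the stop button, the emergency stop or the station's box (more than 1 N) (value of joint any of stop, estop above 0.001 m or contact force between any of the fingers, the arm and stop_base above 1 N or contact force between any of the fingers, the arm and station above 1 N).
It fails at once if the brick piece or the start button is pushed hard (over 25 N) (contact force between any of the fingers, the arm and brick above 25 N or contact force between any of the fingers, the arm and start_base above 25 N).
It also fails if it takes over 48 s, if anything falls off the work surface, if the arm or the gripper's body presses on something with over 40 N, if the wrist force passes 120 N, or if a joint passes its speed limit or range.

## Working session

There is one attempt and no reset: what is moved stays moved. The work goes in short steps, Python scripts to look and compute and a shell command to move; the robot and the scene stay as the last step left them, time stands still between calls to the robot, and variables do not carry over. Pictures are saved under pics/ and viewed, at most 10 in all, crops included, and the job is handed in when it is done.

```bash
ls; mkdir -p pics
python3 - <<'E'
from rig import r,cams
import cv2,pickle
print(r.sense(), r.finger_overhang)
ims=[]
for n in("scene","side","wrist"):
    f=cams.grab_frame(n); pickle.dump(f,open(f"pics/{n}0.pkl","wb"))
    cv2.imwrite(f"pics/{n}0.png",f["image"][:,:,::-1]); print(n,{k:v for k,v in f.items() if k!="image"})
E
```

```text
pics
{'clock': 0.0, 'qpos': array([-2.39339560e-03,  3.53636310e-01,  1.63411219e+00, -9.59949375e-06,
        1.15519683e+00, -2.39494528e-03]), 'qvel': array([ 1.60193230e-04, -9.26522193e-05,  5.32065893e-04,  1.19196057e-03,
        9.87451591e-04,  8.05533091e-04]), 'joint_efforts': array([-2.03471049e-03, -6.05236173e+01, -3.42063046e+01, -2.62302356e-04,
        9.48130677e-03,  3.61521288e-06]), 'eef_pos': array([6.24564433e+02, 2.32882994e-03, 2.49578445e+02]), 'tcp_rot': array([-3.14023997e+00,  5.53749049e-06,  1.57080176e+00]), 'contact_force': array([ 0.62308912, -0.05739454, -1.46879467]), 'wrist_torque': array([ 0.03573849, -0.01095228, -0.00597965]), 'grasp_force': 0.0, 'opening': 0.9984019089457411} 19.0
scene {'fx': 600.8643079188312, 'fy': 600.8643079188312, 'cx': 317.21688491737, 'cy': 238.18172265674326, 'position': array([ 963.25337857, -559.56475876, 1318.67453907]), 'orientation': array([-2.57034667,  0.00537715,  0.62654183])}
side {'fx': 493.5526683415678, 'fy': 493.5526683415678, 'cx': 325.9824175962469, 'cy': 245.0013059735506, 'position': array([294.0727016 , 744.87095676, 894.41251009]), 'orientation': array([-2.42254671,  0.01103224, -2.82975414])}
wrist {'fx': 414.3088998935419, 'fy': 414.3088998935419, 'cx': 317.9736087224064, 'cy': 248.1214341414508, 'position': array([622.76547638,  84.79910735, 373.53197575]), 'orientation': array([ 2.80586483e+00,  7.79585414e-04, -3.93517987e-04])}
```

View pics/scene0.png

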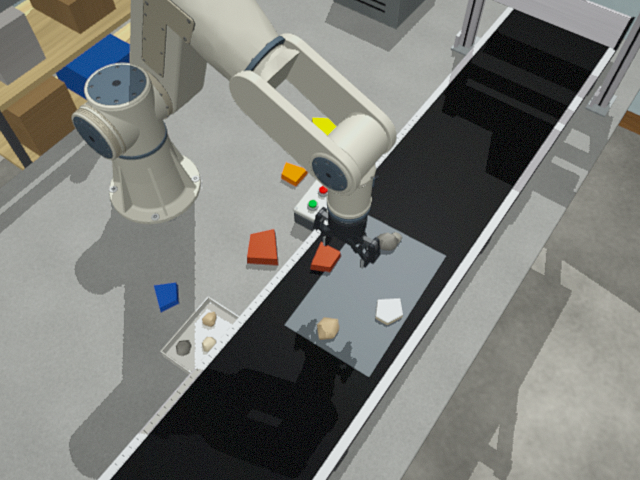

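View pics/side0.png

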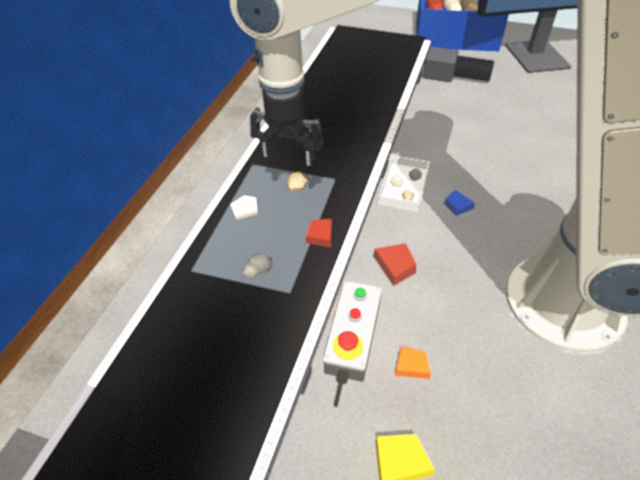

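View pics/wrist0.png

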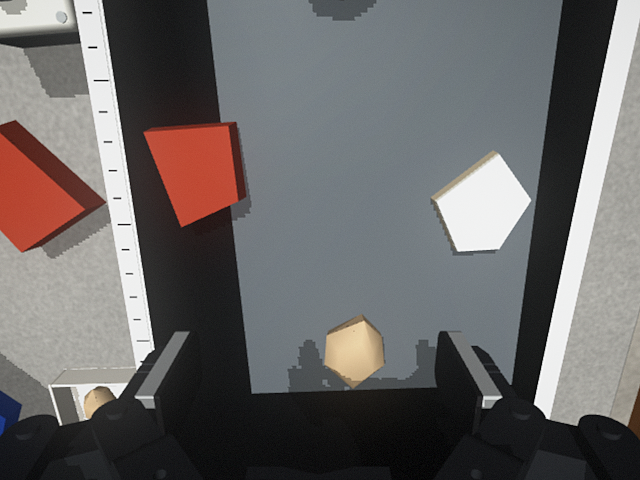

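The wrist view shows the brick with its corners near (145,130), (237,122), (243,200) and (182,226), lying across the sheet's left edge, which runs (207,0)–(251,393). The side view shows the green button at (360,293), the stop button at (355,314) and the mushroom at (348,341). The larger red slab on the bench is a decoy.

```bash
cat > h.py <<'E'
import numpy as np,cv2,pickle
from scipy.spatial.transform import Rotation as Ro
def ray(f,uv,z):
    R=Ro.from_euler('xyz',f["orientation"]).as_matrix()
    uv=np.atleast_2d(np.float64(uv)); d=np.c_[(uv[:,0]-f["cx"])/f["fx"],(uv[:,1]-f["cy"])/f["fy"],np.ones(len(uv))]@R.T
    p=np.array(f["position"]); return p+d*((z-p[2])/d[:,2])[:,None]
def proj(f,P):
    R=Ro.from_euler('xyz',f["orientation"]).as_matrix(); c=(np.atleast_2d(P)-f["position"])@R
    return np.c_[c[:,0]/c[:,2]*f["fx"]+f["cx"],c[:,1]/c[:,2]*f["fy"]+f["cy"]]
def hsv(f): return cv2.cvtColor(f["image"],cv2.COLOR_RGB2HSV)
def red(f):
    h=hsv(f); return (((h[...,0]<7)|(h[...,0]>172))&(h[...,1]>140)&(h[...,2]>50)).astype('uint8')*255
def blobs(m,amin=20):
    c,_=cv2.findContours(m,cv2.RETR_EXTERNAL,cv2.CHAIN_APPROX_NONE)
    return [k for k in c if cv2.contourArea(k)>amin]
def brick(f,x0=495,x1=640,z=101,vmin=None):
    """corners a,b,c,d of the brick's bright top face, world mm"""
    m=red(f)
    out=[]
    for k in blobs(m,150):
        M=cv2.moments(k); c=ray(f,(M['m10']/M['m00'],M['m01']/M['m00']),z)[0]
        if 470<c[0]<x1 and abs(c[1])<250:
            mk=cv2.drawContours(np.zeros_like(m),[k],-1,255,-1); v=hsv(f)[...,2]
            t,_=cv2.threshold(v[mk>0].reshape(-1,1),0,255,cv2.THRESH_OTSU)
            top=max(blobs(cv2.morphologyEx(((mk>0)&(v>t)).astype('uint8')*255,cv2.MORPH_OPEN,np.ones((3,3))),80),key=cv2.contourArea)
            hull=cv2.convexHull(top); q=cv2.approxPolyN(hull,4,ensure_convex=True)[0].astype(float)
            out.append((q,cv2.contourArea(k),ray(f,q,z)))
    return out
def sheet(f,z=80):
    h=hsv(f); m=((h[...,2]>75)&(h[...,2]<135)&(h[...,1]<70)).astype('uint8')*255
    return m
E
python3 - <<'E'
from h import *
np.set_printoptions(precision=1,suppress=True)
for n in("wrist","side","scene"):
    f=pickle.load(open(f"pics/{n}0.pkl","rb"))
    for q,a,w in brick(f): print(n,a,q.tolist(),'\n',w[:,:2], 'sides',np.linalg.norm(w-np.roll(w,-1,0),axis=1))
f=pickle.load(open("pics/wrist0.pkl","rb")); print(f["image"][300,100:260:8].tolist(), f["image"][300,520:560:6].tolist(), f["image"][375:410:4,280].tolist())
# left edge
im=f["image"].astype(int).sum(2)
pts=[]
for v in list(range(10,110,5))+list(range(240,320,5)):
    row=im[v,170:260]; u=170+np.where(row<120)[0].max()+.5; pts.append((u,v))
w=ray(f,pts,80); print(pts[::8],w[::6,:2]); p=np.polyfit(w[:,1],w[:,0],1); print("edge x=",p,'res',np.abs(np.polyval(p,w[:,1])-w[:,0]).max())
for n in("side","scene"):
    f=pickle.load(open(f"pics/{n}0.pkl","rb")); h=hsv(f)
    g=((abs(h[...,0].astype(int)-70)<20)&(h[...,1]>110)&(h[...,2]>60)).astype('uint8')*255
    for nm,m,zz in(("green",g,79),("red",red(f),79)):
        for k in blobs(m,12):
            M=cv2.moments(k); c=np.array([M['m10'],M['m01']])/M['m00']; x,y,ww,hh=cv2.boundingRect(k); print(n,nm,cv2.contourArea(k),c,(ww,hh),ray(f,c,zz)[0])
E
```

```text
wrist 7274.0 [[238.0, 201.0], [181.0, 227.0], [143.0, 131.0], [228.0, 125.0]] 
 [[568.9  23.2]
 [528.7   5. ]
 [511.6  68.4]
 [565.7  72. ]] sides [44.1 65.7 54.3 49. ]
side 538.0 [[330.0, 220.0], [329.0, 240.0], [306.0, 236.0], [312.0, 220.0]] 
 [[529.7  13.1]
 [513.7  70.9]
 [564.9  74.7]
 [568.2  25. ]] sides [60.  51.4 49.7 40.3]
[[173, 171, 166], [171, 168, 165], [172, 169, 165], [195, 190, 188], [239, 239, 240], [238, 239, 239], [34, 34, 35], [47, 48, 47], [42, 42, 42], [39, 37, 38], [34, 33, 33], [27, 27, 26], [27, 26, 26], [26, 28, 26], [28, 30, 31], [29, 29, 30], [29, 31, 31], [27, 28, 30], [112, 119, 123], [113, 121, 127]] [[116, 126, 130], [27, 28, 29], [32, 33, 33], [30, 32, 29], [29, 31, 29], [28, 31, 28], [247, 248, 248]] [[108, 116, 121], [107, 115, 121], [107, 114, 120], [110, 116, 120], [113, 120, 125], [27, 28, 28], [27, 25, 26], [24, 26, 25], [25, 26, 24]]
[(np.float64(206.5), 10), (np.float64(211.5), 50), (np.float64(216.5), 90), (np.float64(235.5), 260), (np.float64(240.5), 300)] [[552.9 140. ]
 [553.9 123.1]
 [554.4 105.5]
 [555.5  87.1]
 [560.  -27.2]
 [560.7 -52.1]]
edge x= [ -0.  558.9] res 0.33529269769633174
side green 54.0 [359.9 292. ] (9, 9) [417.2 168.1  79. ]
side red 239.5 [347.6 340.3] (18, 18) [410.  282.4  79. ]
side red 57.5 [354.9 312.9] (9, 9) [413.3 219.6  79. ]
side red 870.5 [397.3 261. ] (39, 40) [362.7  66.1  79. ]
side red 538.0 [320.  232.3] (26, 28) [546.1  36.2  79. ]
side red 92.0 [434.8   3.5] (15, 9) [  500.9 -1222.7    79. ]
scene green 40.0 [312.3 203.4] (8, 8) [418.7 160.   79. ]
scene red 36.0 [322.9 189.6] (9, 8) [414.9 211.6  79. ]
```

```bash
python3 -m crank '[[0.02,-0.05,0.04,0,0,0.14,0.65],[0.037,-0.1,0.07,0,0,0.28,0.65],[0.037,-0.14,0.08,0,0,0.42,0.65],[0.037,-0.14,0.08,0,0,0.56,0.65],[0.037,-0.14,0.08,0,0,0.7,0.65]]' 20
```

```text
clock: 0.65
eef_pos: [480.9, 37.2, 168.7]
tcp_rot: [-3.138, 0.003, 0.866]
contact_force: [0.6, 0.1, 0.8]
opening: 0.349
grasp_force: 0.0
```

```bash
python3 -m crank '[[0,0,0,0,0,0.14,0.65],[0,0,0,0,0,0.28,0.65],[0,0,0,0,0,0.42,0.65],[0,0,0,0,0,0.56,0.65],[0,0,0,0,0,0.7,0.65]]'
```

```text
clock: 1.15
eef_pos: [484.8, 37.0, 170.2]
tcp_rot: [-3.142, 0.0, 0.165]
contact_force: [-0.0, 0.2, 0.3]
opening: 0.345
grasp_force: 0.0
```

```bash
python3 -m crank '[[0,0,0,0,0,0.13,0.65],[0,0,0,0,0,0.13,0.65],[0,0,0,0,0,0.13,0.65]]'
python3 - <<'E'
from h import *; from rig import r,cams
s=r.sense(); print(s['eef_pos'],s['tcp_rot'],s['opening'],s['contact_force'])
f=cams.grab_frame("wrist"); pickle.dump(f,open("pics/wrist1.pkl","wb")); cv2.imwrite("pics/wrist1.png",f["image"][:,:,::-1])
f=cams.grab_frame("side"); pickle.dump(f,open("pics/side1.pkl","wb")); cv2.imwrite("pics/side1.png",cv2.resize(f["image"][130:350,200:480,::-1],None,fx=2.5,fy=2.5))
E
```

```text
clock: 1.45
eef_pos: [484.9, 37.0, 170.2]
tcp_rot: [-3.142, 0.0, 0.045]
contact_force: [-1.2, 0.5, 0.5]
opening: 0.35
grasp_force: 0.0
[484.92664291  37.0068418  170.20959776] [-3.14157211e+00  1.66790416e-04  4.46598935e-02] 0.349956676770947 [-1.18742801  0.46734403  0.49384026]
```

View pics/side1.png

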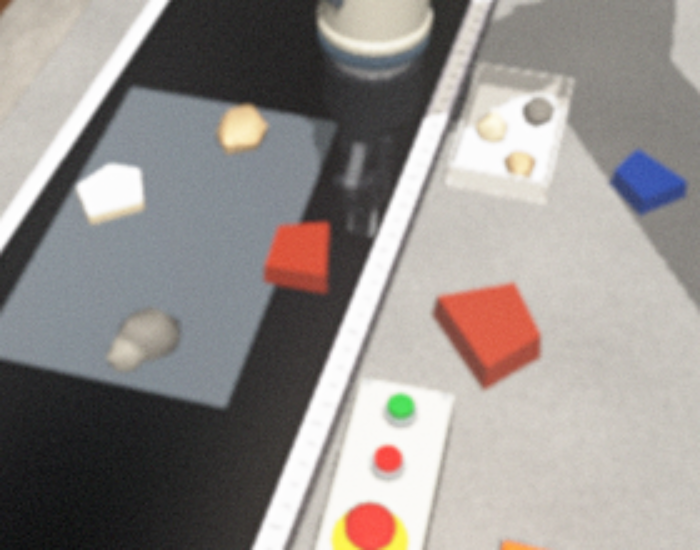

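The side crop shows the gripper beside the brick. Its silver fingertips end near crop (365,235), full-image (346,224). The green button is at crop (401,406), i.e. (360,292).

Run:
```python
from h import *
np.set_printoptions(precision=1,suppress=True)
f=pickle.load(open("pics/side1.pkl","rb")); w=pickle.load(open("pics/wrist1.pkl","rb"))
for z in (170,160,151,146): print(z, (proj(f,[[485,52,z],[485,67,z],[496,67,z],[485,22,z],[485,7,z]])-[200,130])*2.5)
for n,g in(("side",f),("wrist",w)):
    for q,a,c in brick(g): print(n,q.tolist(),c[:,:2].tolist())
print('concrete',ray(f,[[248,258],[272,265],[272,275]],90)[:,:2])
```

```text
170 [[362.1 210.7]
 [356.9 223.1]
 [344.  220.3]
 [372.2 186.4]
 [377.1 174.6]]
160 [[361.8 219.2]
 [356.7 231.6]
 [343.9 228.8]
 [371.9 194.9]
 [376.8 183.1]]
151 [[361.7 226.7]
 [356.5 239.1]
 [343.8 236.3]
 [371.6 202.5]
 [376.5 190.7]]
146 [[361.6 230.8]
 [356.4 243.3]
 [343.8 240.4]
 [371.5 206.6]
 [376.3 194.8]]
side [[330.0, 220.0], [329.0, 240.0], [306.0, 237.0], [312.0, 220.0]] [[529.7217099374203, 13.105777598034706], [513.6929914070444, 70.90228268272688], [563.9591212227883, 77.42365540121398], [568.1703818192678, 25.047760570190462]]
wrist [[389.0, 196.0], [256.0, 225.0], [247.0, 106.0], [357.0, 103.0]] [[528.2289534686901, 5.158424165614733], [511.20367262208543, 68.04278549817772], [565.5718883026858, 71.73954990642495], [568.9610525834685, 23.392513048351546]]
concrete [[665.3 161.5]
 [609.5 164. ]
 [599.6 188.6]]
```

View pics/wrist1.png

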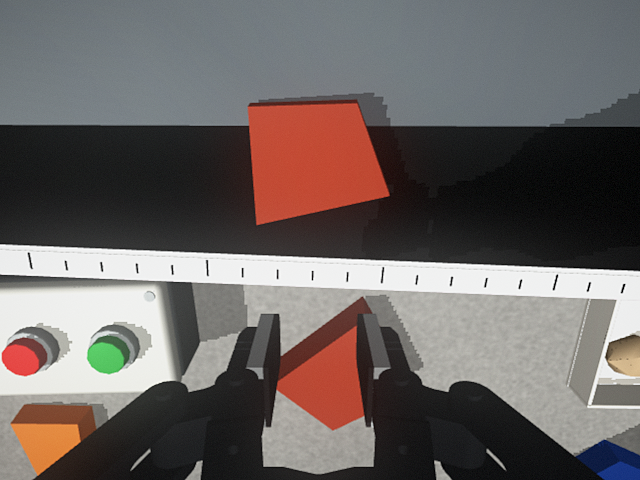

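The wrist view shows the brick corners at (247,106), (357,103), (389,196) and (256,225), with the finger pads at columns 250–280 and 358–388, facing its near side. The green cap is at (108,354) and the stop cap at (24,357). Next is a guarded descent to find the belt.

```bash
python3 -m crank '[[0.003,0,0.02,0,0,0,0.65],[0.003,0,0.04,0,0,0,0.65],[0.003,0,0.055,0,0,0,0.65],[0.003,0,0.062,0,0,0,0.65],[0.003,0,0.062,0,0,0,0.65]]'; python3 -m crank '[[0,0,0.002,0,0,0,0.65],[0,0,0.004,0,0,0,0.65],[0,0,0.004,0,0,0,0.65]]'; python3 -m crank '[[0,0,0.0015,0,0,0,0.65],[0,0,0.003,0,0,0,0.65],[0,0,0.003,0,0,0,0.65]]'
```

```text
clock: 2.05
eef_pos: [487.4, 37.1, 107.6]
tcp_rot: [3.142, 0.002, 0.042]
contact_force: [0.4, -0.1, -0.0]
opening: 0.351
grasp_force: 0.0
clock: 2.35
eef_pos: [488.3, 37.1, 104.6]
tcp_rot: [-3.142, -0.001, 0.041]
contact_force: [-0.0, -0.1, -0.4]
opening: 0.35
grasp_force: 0.0
clock: 2.65
eef_pos: [487.9, 37.1, 101.2]
tcp_rot: [3.142, 0.0, 0.041]
contact_force: [-0.3, 0.1, 0.0]
opening: 0.35
grasp_force: 0.0
```

```bash
python3 -m crank '[[0.003,0,0,0,0,0,0.65],[0.006,0,0,0,0,0,0.65],[0.009,0,0,0,0,0,0.65],[0.012,0,0,0,0,0,0.65],[0.015,0,0,0,0,0,0.65]]'; python3 -m crank '[[0.003,0,0,0,0,0,0.65],[0.006,0,0,0,0,0,0.65],[0.009,0,0,0,0,0,0.65],[0.012,0,0,0,0,0,0.65],[0.015,0,0,0,0,0,0.65]]'
python3 - <<'E'
from h import *; from rig import r,cams
f=cams.grab_frame("wrist"); pickle.dump(f,open("pics/wrist2.pkl","wb")); cv2.imwrite("pics/wrist2.png",f["image"][:,:,::-1])
for q,a,c in brick(f): print(q.tolist(),c[:,:2].round(1).tolist())
E
```

```text
clock: 3.15
eef_pos: [503.3, 37.7, 101.3]
tcp_rot: [3.142, -0.0, 0.041]
contact_force: [0.8, -0.9, 0.1]
opening: 0.355
grasp_force: 0.0
clock: 3.65
eef_pos: [518.2, 38.3, 101.3]
tcp_rot: [-3.142, 0.0, 0.041]
contact_force: [-1.4, -0.1, -0.6]
opening: 0.349
grasp_force: 0.4
[[373.0, 466.0], [323.0, 473.0], [302.0, 473.0], [375.0, 426.0]] [[469.3, 14.9], [465.0, 34.1], [464.6, 42.4], [488.6, 15.8]]
[[400.0, 194.0], [414.0, 282.0], [229.0, 335.0], [241.0, 173.0]] [[576.3, 15.7], [547.5, 8.1], [525.3, 69.0], [580.7, 63.8]]
```

View pics/wrist2.png

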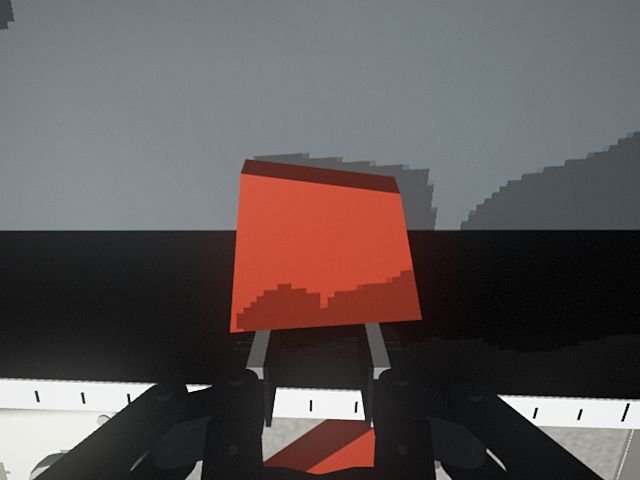

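The brick has turned almost square, with b at (230,333) and a at (421,320), and both fingertips are at its near face. I continue the push.

```bash
python3 -m crank '[[0.003,0,0,0,0,0,0.65],[0.006,0,0,0,0,0,0.65],[0.009,0,0,0,0,0,0.65],[0.012,0,0,0,0,0,0.65],[0.015,0,0,0,0,0,0.65]]'; python3 -m crank '[[0.003,0,0,0,0,0,0.65],[0.006,0,0,0,0,0,0.65],[0.009,0,0,0,0,0,0.65],[0.012,0,0,0,0,0,0.65],[0.015,0,0,0,0,0,0.65]]';  python3 -m crank '[[0.003,0,0,0,0,0,0.65],[0.005,0,0,0,0,0,0.65],[0.005,0,0,0,0,0,0.65]]'
python3 - <<'E'
from h import *; from rig import r,cams
f=cams.grab_frame("side"); pickle.dump(f,open("pics/side3.pkl","wb"))
for q,a,c in brick(f): print(q.tolist(),c[:,:2].round(1).tolist())
f=cams.grab_frame("wrist"); pickle.dump(f,open("pics/wrist3.pkl","wb")); cv2.imwrite("pics/wrist3.png",f["image"][:,:,::-1])
E
```

```text
clock: 4.2
eef_pos: [533.2, 39.0, 101.3]
tcp_rot: [3.142, 0.0, 0.041]
contact_force: [-0.3, 0.6, 0.3]
opening: 0.351
grasp_force: 0.6
clock: 4.7
eef_pos: [548.2, 39.6, 101.3]
tcp_rot: [-3.142, 0.0, 0.041]
contact_force: [-1.1, -0.1, 0.4]
opening: 0.354
grasp_force: 0.5
clock: 5.0
eef_pos: [553.4, 39.8, 101.3]
tcp_rot: [-3.142, -0.001, 0.041]
contact_force: [0.1, -0.2, -0.0]
opening: 0.347
grasp_force: 0.0
[[302.0, 215.0], [303.0, 235.0], [286.0, 228.0], [297.0, 213.0]] [[594.8, 16.9], [572.1, 73.8], [615.0, 65.3], [607.8, 14.3]]
```

View pics/wrist3.png

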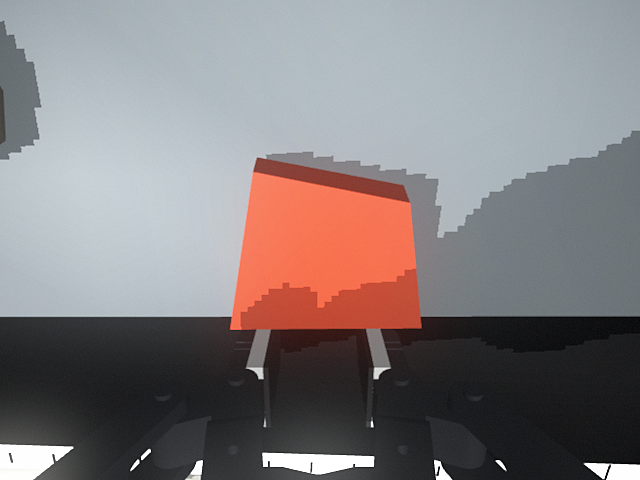

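Brick now flush with both tips. Its near top edge runs (232,329)–(421,328), and the sheet edge is at row 317. I work out the remaining distance at the correct heights.

Run:
```python
from h import *
f=pickle.load(open("pics/wrist3.pkl","rb"))
for z in (99,101,102): print(z,ray(f,[[232,329],[421,328],[408,202],[253,172]],z)[:,:2].round(1).tolist())
print(ray(f,[[100,317],[326,317],[560,317]],80).round(1).tolist(),[558.9-.0405*y for y in(90,40,-15)])
print('far bottom c,d',ray(f,[[258,157],[404,185]],80).round(1).tolist())
```

```text
99 [[561.5, 69.8], [564.5, 4.5], [608.6, 13.9], [615.9, 61.9]]
101 [[562.7, 69.4], [565.6, 5.1], [609.0, 14.4], [616.2, 61.6]]
102 [[563.3, 69.2], [566.2, 5.4], [609.2, 14.6], [616.4, 61.5]]
[[553.6, 125.6, 80.0], [557.1, 36.7, 80.0], [560.8, -55.5, 80.0]] [555.255, 557.28, 559.5074999999999]
far bottom c,d [[618.1, 63.0, 80.0], [610.5, 11.6, 80.0]]
```

```bash
python3 -m crank '[[0.002,0,0,0,0,0,0.65],[0.004,0,0,0,0,0,0.65],[0.004,0,0,0,0,0,0.65],[0.002,0,0,0,0,0,0.65],[-0.006,0,0,0,0,0,0.65]]';python3 -m crank '[[-0.02,0,-0.005,0,0,0,0.65],[-0.04,0,-0.03,0,0,0,0.65],[-0.08,0,-0.06,0,0,0,1],[-0.12,0,-0.07,0,0,0,1],[-0.12,0,-0.07,0,0,0,1]]'
python3 - <<'E'
from h import *; from rig import r,cams
np.set_printoptions(precision=1,suppress=True)
f=cams.grab_frame("wrist"); pickle.dump(f,open("pics/wrist4.pkl","wb")); cv2.imwrite("pics/wrist4.png",f["image"][:,:,::-1])
for q,a,c in brick(f): print(q.tolist(),c[:,:2].round(1).tolist())
h=hsv(f); g=((abs(h[...,0].astype(int)-70)<20)&(h[...,1]>110)&(h[...,2]>60)).astype('uint8')*255
for nm,m in(("green",g),("red",red(f))):
  for k in blobs(m,60): print(nm,cv2.contourArea(k),cv2.minEnclosingCircle(k),ray(f,cv2.minEnclosingCircle(k)[0],79)[0])
E
```

```text
clock: 5.6
eef_pos: [547.4, 39.6, 101.4]
tcp_rot: [-3.142, -0.001, 0.041]
contact_force: [0.7, -0.6, 0.3]
opening: 0.35
grasp_force: 0.0
clock: 6.1
eef_pos: [422.1, 34.4, 171.9]
tcp_rot: [3.142, 0.002, 0.041]
contact_force: [0.1, 0.2, -0.8]
opening: 0.003
grasp_force: 0.0
green 1086.0 ((88.2528076171875, 259.4662780761719), 21.032196044921875) [417.6 162.6  79. ]
red 521.0 ((2.5, 260.0), 20.155742645263672) [415.3 210.5  79. ]
red 8761.5 ((341.82293701171875, 301.9938049316406), 74.15357208251953) [396.9  19.3  79. ]
```

View pics/wrist4.png

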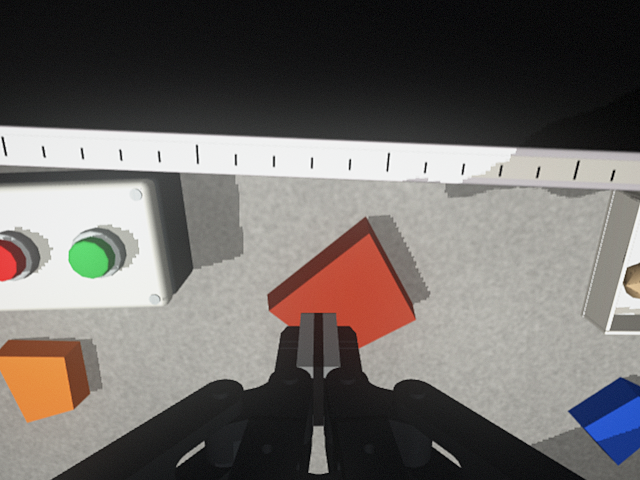

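The view shows the green cap centred near (89,259), the stop cap at (3,260), and the fingers shut. Only the decoy slab remains visible below. Next I move above the green button.

```bash
python3 -m crank '[[0.001,-0.04,0,0,0,0,1],[0.001,-0.08,0,0,0,0,1],[0.001,-0.115,0,0,0,0,1],[0.001,-0.129,0,0,0,0,1],[0.001,-0.129,0,0,0,0,1]]'; python3 -m crank '[[0,0,0.015,0,0,0,1],[0,0,0.03,0,0,0,1],[0,0,0.04,0,0,0,1],[0,0,0.04,0,0,0,1]]'
python3 - <<'E'
from h import *; from rig import r,cams
np.set_printoptions(precision=1,suppress=True)
s=r.sense(); print(s['eef_pos'],s['contact_force'])
fs=cams.grab_frame("side")
for q,a,c in brick(fs): print('side brick',q.tolist(),c[:,:2].round(1).tolist())
f=cams.grab_frame("wrist"); pickle.dump(f,open("pics/wrist5.pkl","wb"))
a=cv2.resize(fs["image"][200:350,260:440,::-1],None,fx=3,fy=3)
cv2.imwrite("pics/c5.png",np.hstack([cv2.resize(a,(430,360)),cv2.resize(f["image"][240:480,200:440,::-1],(360,360))]))
h=hsv(f); g=((abs(h[...,0].astype(int)-70)<20)&(h[...,1]>110)&(h[...,2]>60)).astype('uint8')*255
for k in blobs(g,20): print('green',cv2.contourArea(k),cv2.boundingRect(k))
E
```

```text
clock: 6.65
eef_pos: [423.1, 165.0, 171.0]
tcp_rot: [-3.142, -0.0, 0.044]
contact_force: [-0.3, -0.1, -0.4]
opening: 0.002
grasp_force: 0.0
clock: 7.05
eef_pos: [422.1, 162.4, 130.0]
tcp_rot: [3.141, 0.003, 0.04]
contact_force: [0.8, 0.3, 0.3]
opening: -0.006
grasp_force: 0.0
[422.1 162.4 130. ] [0.8 0.3 0.3]
side brick [[313.0, 215.0], [305.0, 235.0], [284.0, 228.0], [295.0, 213.0]] [[571.1, 9.5], [568.0, 72.5], [619.2, 66.6], [612.2, 15.6]]
green 1208.5 (293, 281, 48, 36)
```

View pics/c5.png

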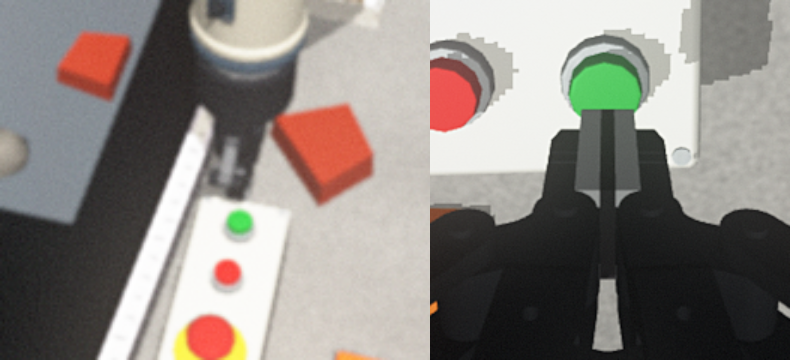

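The left crop (side) shows the brick wholly inside the grey sheet. The right crop (wrist) shows the green cap centred at column ~317 directly in line with the shut fingertips, and the tips need about 4–5 mm towards the robot.

```bash
python3 -m crank '[[-0.002,-0.001,0.005,0,0,0,1],[-0.0045,-0.001,0.01,0,0,0,1],[-0.0045,-0.001,0.015,0,0,0,1],[-0.0045,-0.001,0.02,0,0,0,1],[-0.0045,-0.001,0.02,0,0,0,1]]'
python3 - <<'E'
from h import *; from rig import r,cams
s=r.sense(); print(s['eef_pos'],s['contact_force'])
f=cams.grab_frame("wrist")
h=hsv(f); g=((abs(h[...,0].astype(int)-70)<20)&(h[...,1]>110)&(h[...,2]>60)).astype('uint8')*255
for k in blobs(g,20):
  x,y,w,hh=cv2.boundingRect(k); i=k[:,0,0]; print((x,y,w,hh)); 
  print('left/right/far edge at z79',ray(f,[[x,k[k[:,0,0]==x][0,0,1]],[x+w,k[k[:,0,0]==x+w-1][0,0,1]],[x+w/2,y]],79).round(1).tolist())
E
```

```text
clock: 7.65
eef_pos: [417.8, 164.3, 110.6]
tcp_rot: [3.141, 0.001, 0.041]
contact_force: [-0.0, 0.0, 0.3]
opening: 0.004
grasp_force: 0.0
[417.82659321 164.25497093 110.61211165] [-0.03195805  0.00528444  0.31765816]
(294, 291, 54, 35)
left/right/far edge at z79 [[418.8, 174.2, 79.0], [417.4, 151.5, 79.0], [428.0, 163.3, 79.0]]
```

```bash
python3 -m crank '[[0,0.001,0.003,0,0,0,1],[0,0.001,0.006,0,0,0,1],[0,0.001,0.009,0,0,0,1],[0,0.001,0.011,0,0,0,1],[0,0.001,0.011,0,0,0,1]]'; python3 -m crank '[[0,0,0.001,0,0,0,1],[0,0,0.002,0,0,0,1],[0,0,0.003,0,0,0,1],[0,0,0.003,0,0,0,1]]'
```

```text
clock: 8.2
eef_pos: [418.1, 163.3, 100.0]
tcp_rot: [3.141, 0.001, 0.041]
contact_force: [0.2, -0.4, 0.8]
opening: -0.005
grasp_force: 0.0
clock: 8.6
eef_pos: [418.4, 163.4, 97.3]
tcp_rot: [-3.142, -0.0, 0.041]
contact_force: [0.6, -0.1, 1.4]
opening: 0.005
grasp_force: 0.9
```

Contact is just beginning. I go down in 1 mm steps.

```bash
python3 -m crank '[[0,0,0.001,0,0,0,1],[0,0,0.002,0,0,0,1],[0,0,0.003,0,0,0,1],[0,0,0.003,0,0,0,1]]'; python3 -m crank '[[0,0,0.001,0,0,0,1],[0,0,0.0015,0,0,0,1],[0,0,0.0015,0,0,0,1]]'
```

```text
clock: 9.0
eef_pos: [418.4, 163.4, 94.3]
tcp_rot: [-3.142, -0.0, 0.041]
contact_force: [0.5, -0.2, 3.8]
opening: -0.001
grasp_force: 1.8
clock: 9.3
eef_pos: [418.4, 163.4, 92.8]
tcp_rot: [-3.142, -0.0, 0.041]
contact_force: [0.2, -0.7, 4.8]
opening: -0.002
grasp_force: 2.3
```

```bash
python3 -m crank '[[0,0,0.0005,0,0,0,1],[0,0,0.0008,0,0,0,1],[0,0,0.0008,0,0,0,1],[0,0,0.0008,0,0,0,1]]'; python3 -m crank '[[0,0,-0.003,0,0,0,1],[0,0,-0.008,0,0,0,1],[0,0,-0.02,0,0,0,1],[0,0,-0.05,0,0,0,1],[0,0,-0.08,0,0,0,1]]';  python3 -m crank '[[0,0,-0.03,0,0,0,1],[0,0.03,-0.05,0,0,0,1],[0,0.07,-0.06,0,0,0,1],[0,0.1,-0.06,0,0,0,1],[0,0.1,-0.06,0,0,0,1]]'
python3 - <<'E'
from h import *; from rig import r,cams
fs=cams.grab_frame("side")
for q,a,c in brick(fs): print('side brick',q.tolist(),c[:,:2].round(1).tolist())
f=cams.grab_frame("wrist")
cv2.imwrite("pics/c6.png",np.hstack([cv2.resize(fs["image"][150:380,180:440,::-1],(400,354)),cv2.resize(f["image"][...,::-1],(400,354))]))
E
```

```text
clock: 9.7
eef_pos: [418.4, 163.4, 92.4]
tcp_rot: [-3.141, -0.0, 0.041]
contact_force: [-1.9, -0.3, 12.7]
opening: -0.002
grasp_force: 6.0
clock: 10.2
eef_pos: [417.6, 163.1, 172.9]
tcp_rot: [3.141, 0.002, 0.041]
contact_force: [1.8, -0.0, 0.2]
opening: 0.002
grasp_force: 0.0
clock: 10.7
eef_pos: [422.2, 61.0, 233.0]
tcp_rot: [3.141, -0.001, 0.038]
contact_force: [-0.1, -0.2, 0.1]
opening: -0.002
grasp_force: 0.0
side brick [[313.0, 215.0], [305.0, 235.0], [285.0, 228.0], [294.0, 213.0]] [[571.1, 9.5], [568.0, 72.5], [617.1, 65.9], [614.3, 16.3]]
```

View pics/c6.png

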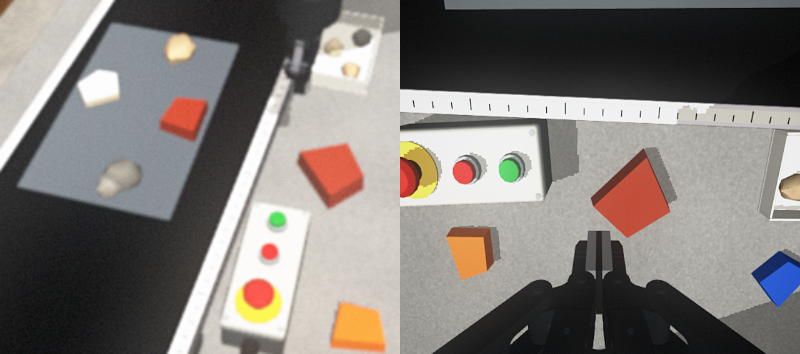

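The brick lies wholly on the sheet, at left crop (184,117). The button hit its end stop at 12.7 N and is up again, and the arm is clear of everything.

```bash
python3 -m crank '[[0,0,0,0,0,0,1],[0,0,0,0,0,0,1],[0,0,0,0,0,0,1]]'; python3 -c "
from rig import sign_off
print(sign_off())"
```

```text
clock: 11.1
eef_pos: [422.2, 64.2, 231.9]
tcp_rot: [-3.142, 0.0, 0.042]
contact_force: [-0.1, -0.3, 0.1]
opening: -0.002
grasp_force: 0.0
the job is handed in; nothing more can be done
None
```

The job is handed in (no verdict was returned): the brick was nudged wholly onto the sheet, the green start button was pressed to its stop and sprang back, and the arm withdrew clear with the other pieces left where they lay.

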